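# Fit a spring-nut stop into the cutting-table rail

### The arm

A 6-joint arm with a two-finger parallel gripper is mounted at the origin on the work surface. World frame = base frame: x ahead of the robot, y to its left, z up, the work surface at z = 0. Lengths are in m, angles in rad, forces in N, time in s.
With the tool pointing down it reaches from about 0.375 to 0.825 m from the base axis. Payload 5.5 kg.
Tool frame: the origin (TCP) lies at the very end of the fingers, on their centre line; the grasp point (between the pads) lies 19 mm behind it; z points along the fingers, y is the direction in which the jaws open and shut (so a half turn about z gives the same grasp; the last joint's range is limited). The gripper opens to 85 mm and grips with 20 to 120 N. Pads are 22 mm wide; open, the fingers measure 114 mm over their backs; the gripper's body (76 mm by 85 mm) begins 54 mm behind the grasp point. The pads swing forward as they close: fully open they stand 13 mm farther back than shut.
Start: joints at [1.137, 0.314, -0.047, 1.21, 0, 1.571], TCP at [0.252, 0.544, 0.231] pointing down, gripper open.
Joint ranges: [-2.67, 2.67], [-0.69, 1.73], [-1.03, 1.25], [-2.08, 2.16], [-1.42, 1.45], [-3.14, 3.14]. Speed limits (rad/s): [2.39, 2.39, 3.01, 3.14, 3.14, 3.14].

### API

Orientations are given as [roll, pitch, yaw] about the fixed x, y, z axes, in that order (R = Rz(yaw) Ry(pitch) Rx(roll)).
In Python, from rig import monitor, optics, arm gives the robot as it stands. The module is installed in compiled form; this text tells all that it offers.
- The arm moves only by the tool carry_out, never from a script. Its argument "moves" is a list of rows, each an object with "gripper": the opening, from 0 (shut) to 1 (fully open); "travel": the shift along the tool's x, y, z in mm, a list of three; "yaw": the turn about the tool's z in rad. In form: [{"gripper": gripper, "travel": [dx, dy, dz], "yaw": yaw}, ...]. A call has 1 to 12 rows; each row is the pose to reach, as a shift and turn from the pose commanded when the call began, along the tool's axes at that moment; what a row does not reach only later rows make up. A row lasts 1/10 s, in which the tool goes at most 50 mm and 8.59 degrees, less where a joint would pass 70% of its speed; a pose out of reach is approached as far as the arm can. A call with a gripper value outside its range is refused whole. The fingers move at their own pace and stop on an object; "grip_force" is the grip in N (left out, the last holds). Time passes only in rows, so rows that repeat a pose let the fingers close. It gives the time, the measured TCP pose, the force and the opening at its end, in the units of the state.
- monitor.get_obs(): the state, without advancing time (a new reading comes with each control period).
- optics.get_image(name): name is "scene" or "top"; returns (picture, depth): 480x640x3 uint8, red, green, blue; 480x640 float32, m along the optical axis (not along the pixel's ray), 0 where there is no reading.
- optics.camera_model(name): a dict with "fx", "fy", "cx", "cy" (pixels), "view" (4x4, takes a point from world to camera coordinates). Camera axes: x right, y down, z forward; pixel columns grow to the right and rows downward; lengths in m; the calibration is good to about 2 mm. A picture is of the moment at which its call begins. camera_model takes no time and is no camera call.
- arm.job_done(): hands the job in, once; it reports no verdict.
The state is a dict: "t": time; "joints": joint angles; "dq": joint speeds; "joint_efforts": joint torques, N m; "tcp_pos": TCP position; "tcp_rot": TCP orientation; "wrist_force": force on the tool from outside, world axes, zero at the start; "torque": the same for the moment, N m; "gripper_width": finger opening in m.
Only numpy, scipy, OpenCV 4.12 (cv2) and the standard library are available. Lean on these libraries where they do the work, as an engineer would, in place of code of your own. Each camera call takes 0.05 s, during which the arm holds its last target.

### The job

Take the loose stop from the yellow tray and fit it in the bare half of the channel rail, like the one already fitted: put its spring nut down through the slot lengthwise, press it in against its spring until it is under the lips, twist it a quarter turn and let the spring lift it so that both grooves catch the lips. Feel your way and never force it against the rail, and leave the steel rule, the pattern weight and the thread cone where they are.

Things in the scene. Friction and masses are not known exactly. Their poses are not given: they have to be found in the camera images.
- stop: Loose rail stop, 100 to 150 g, upright in the tray. Origin: centre of its spring foot's underside with the spring fully out; z up the stem, x along the nut's long side. The foot, z 0 to 5 mm, has the nut's 38 (x) x 19 (y) mm outline and lands first. It slides up to 12 mm along z towards the nut: starts to give at 2 N, gains 0.6 N per mm, damped 0.04 N per mm/s, then solid. Stem 11 mm thick, z 28 to 48.
- stop_grip (a point): Centre of the stop's black flat-sided grip, 63 mm above the stop's origin, same axes. The grip is 36 (x) x 14 (y) x 30 (z) mm; pinch it across its 14 mm (along y).
- stop_nut (a point): Centre of the stop's steel nut at groove-floor level, 24 mm above the stop's origin, same axes. Nut 38 (x) x 19 (y) mm, 7 mm thick below this point; ridges rise 4 mm above it: one in the middle 18 mm long in x, one 3 mm long at each end. Between them two grooves 7 mm wide run along y, at |x| = 9 to 16 mm.
- rail_base: Plywood board 340 (x) x 110 (y) x 8 mm fixed flat on the table; origin at the centre of its underside, x along its length. It carries an aluminium channel rail parallel to x, x -150 to 150 mm, 52 mm wide, its top at z 41 mm. Inside it is 46 mm wide, its floor at z 12. A stop like the loose one is already fitted at x = -85 mm, turned crosswise; the bare half is x above 0.
- rail_top (a point): Point over the board's centreline, x = 65 mm in the bare half, level with the rail's top; the board's axes. The rail is bolted through long holes, so the middle of its slot lies anywhere from 8 mm to one side of this line to 8 mm to the other (along y), which no measured pose shows: find it by feel or by eye. The slot is 22 mm wide, with 15 mm of flat rail top either side.
- tray: Shallow yellow parts tray 150 (x) x 130 (y) x 14 mm, 4 mm walls and a floor 4 mm thick, fixed; origin at the centre of its underside.
- pattern_weight: Bystander: dark steel pattern weight, 64 mm in diameter, 42 mm high with a small knob; origin at the centre of its underside.
- thread_cone: Bystander: cone of dark red thread, 60 mm in diameter at the foot, 100 mm high; origin at the centre of its underside.
- steel_rule: Bystander: steel rule lying flat, 30 (x) x 300 (y) x 4 mm; origin at the centre of its underside.
- lip (a point): Point on the board's centreline at the level of the lips' lower edges, 8 mm below point rail_top (z 33 mm over the board's underside). The lips turn down, 3 mm thick, 5 mm clear below the 3 mm top. To turn, the ridge tops must be below this: stop's origin under 5 mm over the board's underside (foot solid at 0). Caught: stop's x along the board's y, origin at 9 mm.
Not all that is in view belongs to the job. There is more than one size of the stop; the job needs the smaller.

How it is judged:
By the outcome, as a careful person would: the job done as asked, in the order asked, and still so for the second after the job is handed in, with the robot touching nothing.
It also fails if it takes over 64 s, if anything falls off the work surface, if the arm or the gripper's body presses on something with over 40 N, if the wrist force passes 120 N, or if a joint passes its speed limit or range.

## Working session

There is one attempt and no reset: what is moved stays moved. The work goes in short steps, Python scripts to look and compute and a tool call to move; the robot and the scene stay as the last step left them, time stands still between calls to the robot, and variables do not carry over. Pictures are saved under pics/ and viewed, and the job is handed in when it is done.

Besides the shell and the picture viewer there is one more tool, called after ">>>" as a command line: name --argument value ..., lists and objects as JSON in quotes. carry_out: Moves the arm, as the interface text tells. Its arguments: {"type":"object","properties":{"moves":{"type":"array"},"grip_force":{"type":"number"}},"required":["moves"]}

```bash
mkdir -p pics; cat > h.py <<'E'
import numpy as np, cv2
from rig import monitor, optics, arm
def grab(n,tag):
    im,d=optics.get_image(n); cv2.imwrite(f'pics/{tag}.png',im[:,:,::-1]); np.savez(f'pics/{tag}.npz',im=im,d=d); return im,d
def ray(n,u,v):
    m=optics.camera_model(n); V=np.array(m['view']); R=V[:3,:3]; c=-R.T@V[:3,3]
    return c, R.T@np.array([(u-m['cx'])/m['fx'],(v-m['cy'])/m['fy'],1.])
def onz(n,u,v,z):
    c,r=ray(n,u,v); return c+r*(z-c[2])/r[2]
def pts(n,d):
    m=optics.camera_model(n); V=np.array(m['view']); R=V[:3,:3]
    v,u=np.mgrid[:480,:640]; P=np.stack([(u-m['cx'])/m['fx']*d,(v-m['cy'])/m['fy']*d,d],-1)
    return (P-V[:3,3])@R
def pix(n,p):
    m=optics.camera_model(n); V=np.array(m['view']); q=V[:3,:3]@np.array(p)+V[:3,3]
    return m['fx']*q[0]/q[2]+m['cx'], m['fy']*q[1]/q[2]+m['cy']
E
python3 - <<'E'
from h import *
grab('scene','s0'); grab('top','t0'); o=monitor.get_obs(); print({k:np.round(v,3) for k,v in o.items()})
for n in('scene','top'):
  c,r=ray(n,320,240); print(n,c,r,optics.camera_model(n)['fx'])
E
```

```text
{'t': np.float64(0.1), 'joints': array([ 1.137,  0.314, -0.048,  1.21 ,  0.   ,  1.571]), 'dq': array([-0.002,  0.   ,  0.002, -0.001, -0.   , -0.   ]), 'joint_efforts': array([ 1.0000e-03, -5.4077e+01,  3.4054e+01,  1.1000e-02,  0.0000e+00,
        0.0000e+00]), 'tcp_pos': array([0.252, 0.544, 0.231]), 'tcp_rot': array([-3.14 , -0.   ,  2.708]), 'wrist_force': array([0.02 , 0.579, 0.141]), 'torque': array([0.027, 0.017, 0.01 ]), 'gripper_width': np.float64(0.086)}
scene [ 1.29361242 -0.23735587  0.82075573] [-0.67271219  0.27173987 -0.68821527] 498.3529475427869
top [0.30293861 0.0267621  1.5864018 ] [ 0.18017814 -0.01049866 -0.983685  ] 611.2906398669363
```

View pics/s0.png

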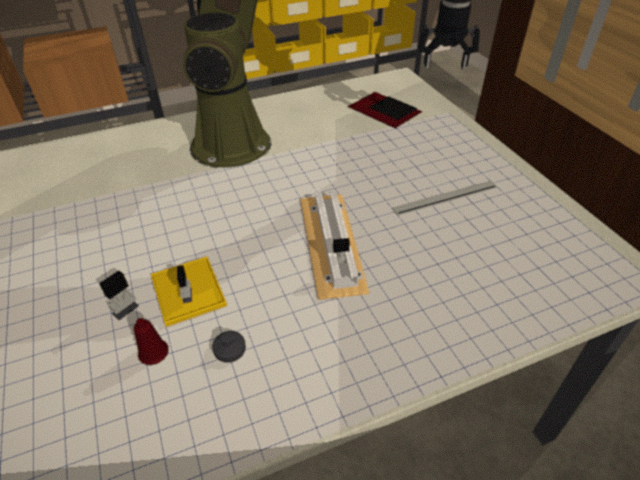

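View pics/t0.png

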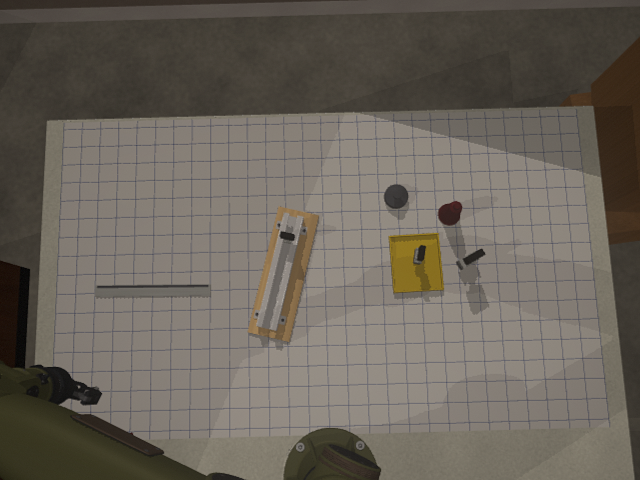

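The loose stop in the tray shows at top (420,254) and scene (183,280). A larger stop stands outside the tray at top (470,260) and scene (118,295). The one in the tray is smaller and is where the task says it should be. Next I enlarge and measure.

```bash
python3 - <<'E'
from h import *
t=np.load('pics/t0.npz'); s=np.load('pics/s0.npz')
a=t['im'][190:310,370:500]; b=s['im'][240:340,90:240]; c=t['im'][200:350,240:330]; e=s['im'][180:305,290:380]
A=cv2.resize(a,(390,300),interpolation=2);B=cv2.resize(b,(400,300),interpolation=2);C=cv2.resize(c,(390,300),interpolation=2)
C=cv2.resize(c,None,fx=3.6,fy=3.6,interpolation=2); D=cv2.resize(e,None,fx=4.3,fy=4.3,interpolation=2)
cv2.imwrite('pics/crop1.png',np.hstack([A,B])[:,:,::-1])
W=np.zeros((540,750,3),np.uint8); W[:C.shape[0],:C.shape[1]]=C; W[:D.shape[0],340:340+D.shape[1]]=D; cv2.imwrite('pics/crop2.png',W[:,:,::-1])
for n,z in(('top',t),('scene',s)):
  P=pts(n,z['d']); np.save(f'pics/{n}P.npy',P)
P=np.load('pics/topP.npy')
for nm,(u,v) in dict(traystop=(420,251),big=(478,254),rail=(270,310),tray=(405,280),board=(297,310),weight=(396,196),cone=(450,212)).items(): print(nm,P[v,u].round(3))
E
```

```text
traystop [ 0.544 -0.238  0.079]
big [ 0.529 -0.376  0.1  ]
rail [0.412 0.144 0.011]
tray [ 0.481 -0.208  0.006]
board [ 0.411  0.075 -0.001]
weight [ 0.697 -0.191  0.04 ]
cone [ 0.642 -0.32   0.077]
```

View pics/crop1.png

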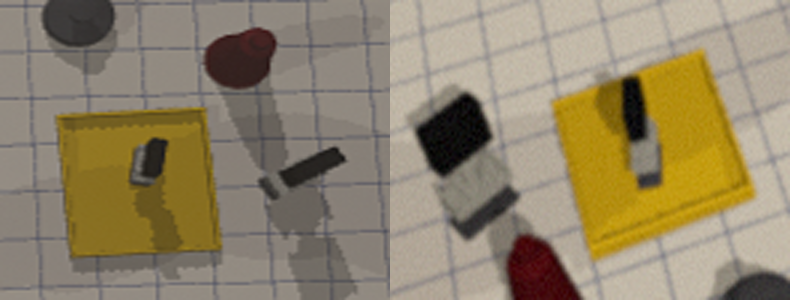

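View pics/crop2.png

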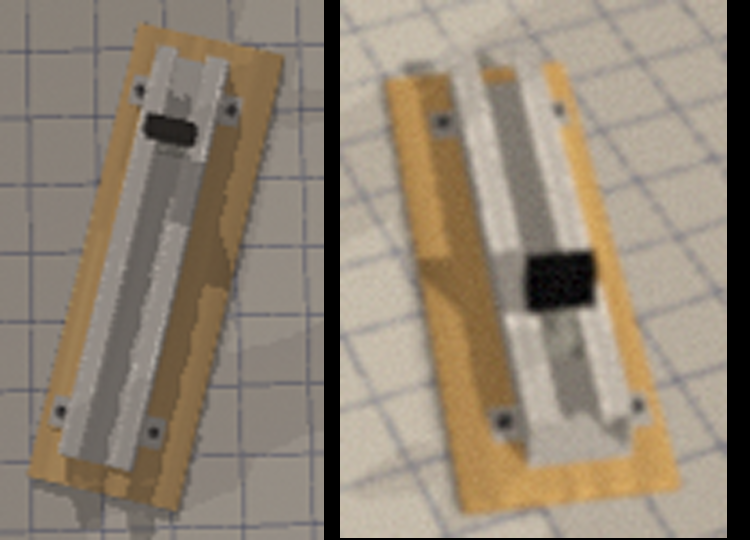

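```bash
python3 - <<'E'
from h import *
t=np.load('pics/t0.npz'); s=np.load('pics/s0.npz')
for n,z,roi in(('top',t,(238,270,405,435)),('scene',s,(255,310,165,200))):
  im=z['im'].astype(int);m=np.zeros((480,640),np.uint8)
  a,b,c,d=roi; m[a:b,c:d]=(im[a:b,c:d].max(2)<60)
  P=np.load(f'pics/{n}P.npy')
  ys,xs=np.nonzero(m); Q=P[ys,xs]; print(n,len(ys),xs.min(),xs.max(),ys.min(),ys.max(),'z pct',np.percentile(Q[:,2],[2,25,50,75,98]).round(4))
  if n=='top':
    print(np.array([[im[y,x].max() for x in range(410,432)] for y in range(242,268)]))
    print((P[242:268,410:432,2]*1000).astype(int))
  else:
    print(np.array([[im[y,x].max() for x in range(174,196)] for y in range(260,306)]))
    print((P[260:306,174:196,2]*1000).astype(int))
E
```

```text
top 96 415 425 245 263 z pct [0.0118 0.0767 0.0807 0.0835 0.0894]
[[146 146 145 146 145 147 146 146 145 146 145 146 146 145 146 144 145 146
  144 145 145 145]
 [145 147 146 146 146 145 146 145 146 146 147 148 148 147 147 146 146 145
  145 145 145 146]
 [146 145 146 147 146 145 146 146 146 149 142 140 140 143 144 147 147 145
  144 145 145 144]
 [145 145 146 145 146 146 146 146 148 144  98  55  68 100 105 132 146 137
  134 135 135 135]
 [146 146 146 145 146 146 146 148 147 100  46  32  33  34  29  60 125 137
  135 135 135 135]
 [146 145 146 146 146 145 138 145 120  60  34  38  39  36  34  47 125 138
  135 136 136 135]
 [145 146 146 146 144 132 111 116  73  37  36  40  39  38  34  74 128 138
  136 136 135 135]
 [146 146 146 147 122 102  91  97  61  36  37  36  39  37  34  96 131 137
  137 135 136 137]
 [146 145 147 149 108  87  98 103  60  34  39  39  39  39  32 100 133 137
  135 135 135 135]
 [146 147 146 149  96  89 115 117  66  34  40  40  40  38  30 127 139 135
  136 136 136 136]
 [146 145 146 150  98  90 116 100  56  36  38  39  38  37  35 124 139 135
  136 135 136 135]
 [146 145 1
[... 4092 characters left out ...]
   0    0
     0    5    3    2   10    6    7   -4]
 [   0    0    2    6    4    2    5    9    1    9    5    7    5    9
     5    4    2    4   12    4    0 1586]
 [  -4    7    5    2    0    4    5   -2    0    6    5    6    4    6
     5    1    3    9   -1    0    2    5]]
scene 159 177 189 266 300 z pct [0.0078 0.0673 0.0793 0.0817 0.0839]
[[156 162 175 ... 174 178 185]
 [163 177 191 ... 185 188 185]
 [166 184 197 ... 185 192 184]
 ...
 [177 184 179 ... 197 198 193]
 [183 183 180 ... 194 195 197]
 [178 183 175 ... 193 195 198]]
[[ 0  0  1 ... -1 14 15]
 [-4  0  0 ... 12 10 13]
 [ 1 -2 -1 ... 11 10  9]
 ...
 [ 5  2  3 ...  2  4  4]
 [ 1  2  4 ...  2  4  1]
 [ 0  4  5 ...  4  2  4]]
```

```bash
python3 - <<'E'
from h import *
for n in('top','scene'):
  z=np.load(f'pics/{"t0" if n=="top" else "s0"}.npz'); P=np.load(f'pics/{n}P.npy'); im=z['im']
  roi=(238,270,405,435) if n=='top' else (255,310,165,200)
  a,b,c,d=roi; m=np.zeros((480,640),bool); m[a:b,c:d]=(im[a:b,c:d].max(2)<70)&(P[a:b,c:d,2]>(.070 if n=='top' else .076))
  ys,xs=np.nonzero(m); X=np.array([onz(n,x,y,.082)[:2] for x,y in zip(xs,ys)])*1000
  r=cv2.minAreaRect(X.astype(np.float32)); mu=X.mean(0); w,v=np.linalg.eigh(np.cov((X-mu).T)); 
  print(n,'grip rect',r,'mean',mu,'ang',np.degrees(np.arctan2(v[1,1],v[0,1])),'size',np.sqrt(12*w))
  # board
  hsv=cv2.cvtColor(im,cv2.COLOR_RGB2HSV); m=np.zeros((480,640),np.uint8)
  a,b,c,d=(195,355,235,335) if n=='top' else (180,310,290,380)
  m[a:b,c:d]=((hsv[...,0]>8)&(hsv[...,0]<24)&(hsv[...,1]>80))[a:b,c:d]*255
  m=cv2.morphologyEx(m,cv2.MORPH_OPEN,np.ones((3,3)))
  ys,xs=np.nonzero(m); X=np.array([onz(n,x,y,.008)[:2] for x,y in zip(xs,ys)],np.float32)*1000
  print('board',cv2.minAreaRect(X))
  a,b,c,d=(225,300,380,450) if n=='top' else (250,330,140,235)
  m=np.zeros((480,640),np.uint8);m[a:b,c:d]=((hsv[...,0]>20)&(hsv[...,0]<32)&(hsv[...,1]>140))[a:b,c:d]*255
  m=cv2.morphologyEx(m,cv2.MORPH_OPEN,np.ones((3,3)))
  ys,xs=np.nonzero(m); X=np.array([onz(n,x,y,.014)[:2] for x,y in zip(xs,ys)],np.float32)*1000
  print('tray',cv2.minAreaRect(X))
E
```

```text
top grip rect ((540.6217651367188, -240.39108276367188), (15.069372177124023, 36.68410110473633), 78.71200561523438) mean [ 540.40979308 -240.47720162] ang 167.44010742598647 size [15.03501302 36.90657828]
board ((508.98626708984375, 107.78113555908203), (109.60077667236328, 339.18597412109375), 75.41020202636719)Traceback (most recent call last):
  File "<stdin>", line 19, in <module>
  File "h.py", line 9, in onz
    c,r=ray(n,u,v); return c+r*(z-c[2])/r[2]
        ~~~^^^^^^^
  File "h.py", line 6, in ray
    m=optics.camera_model(n); V=np.array(m['view']); R=V[:3,:3]; c=-R.T@V[:3,3]
ValueError: time passes only in moves, steps and waits
```

```bash
sed -i 's/^def grab/import functools\n@functools.cache\ndef cm(n): return optics.camera_model(n)\ndef grab/; s/m=optics.camera_model(n)/m=cm(n)/' h.py
cat > m1.py <<'E'
from h import *
for n in('top','scene'):
  z=np.load(f'pics/{"t0" if n=="top" else "s0"}.npz'); P=np.load(f'pics/{n}P.npy'); im=z['im']
  roi=(238,270,405,435) if n=='top' else (255,310,165,200)
  a,b,c,d=roi; m=np.zeros((480,640),bool); m[a:b,c:d]=(im[a:b,c:d].max(2)<70)&(P[a:b,c:d,2]>(.070 if n=='top' else .076))
  ys,xs=np.nonzero(m); X=np.array([onz(n,x,y,.082)[:2] for x,y in zip(xs,ys)])*1000
  r=cv2.minAreaRect(X.astype(np.float32)); mu=X.mean(0); w,v=np.linalg.eigh(np.cov((X-mu).T)); 
  print(n,'grip rect',r,'mean',mu,'ang',np.degrees(np.arctan2(v[1,1],v[0,1])),'size',np.sqrt(12*w))
  hsv=cv2.cvtColor(im,cv2.COLOR_RGB2HSV)
  for nm,rt,rs,h0,h1,sm,zz in(('board',(195,355,235,335),(180,310,290,380),8,24,80,.008),('tray',(225,300,380,450),(250,330,140,235),20,32,140,.014)):
    a,b,c,d=rt if n=='top' else rs
    m=np.zeros((480,640),np.uint8)
    m[a:b,c:d]=((hsv[...,0]>h0)&(hsv[...,0]<h1)&(hsv[...,1]>sm))[a:b,c:d]*255
    m=cv2.morphologyEx(m,cv2.MORPH_OPEN,np.ones((3,3)))
    ys,xs=np.nonzero(m); X=np.array([onz(n,x,y,zz)[:2] for x,y in zip(xs,ys)],np.float32)*1000
    print(nm,cv2.minAreaRect(X))
E
python3 m1.py
```

```text
top grip rect ((540.6217651367188, -240.39108276367188), (15.069372177124023, 36.68410110473633), 78.71200561523438) mean [ 540.40979308 -240.47720162] ang 167.44010742598647 size [15.03501302 36.90657828]
board ((508.98626708984375, 107.78113555908203), (109.60077667236328, 339.18597412109375), 75.41020202636719)
tray ((525.5780029296875, -237.1453857421875), (148.91673278808594, 129.61666870117188), 1.8982734680175781)
scene grip rect ((547.7780151367188, -242.82481384277344), (12.031057357788086, 40.251834869384766), 79.06756591796875) mean [ 547.17610948 -242.89378872] ang 170.41890867987155 size [13.27754879 38.4412217 ]
board ((512.5737915039062, 106.17326354980469), (111.31218719482422, 345.89990234375), 75.4747314453125)
tray ((532.5247802734375, -238.1632843017578), (159.2085418701172, 128.24391174316406), 2.030238628387451)
```

```bash
cat > m2.py <<'E'
from h import *
th=np.radians(165.4); ex=np.array([np.cos(th),np.sin(th)]); ey=np.array([-ex[1],ex[0]]); O=np.array([.5095,.1073])
if __name__=='__main__':
  for n,f in(('top','t0'),('scene','s0')):
    im=np.load(f'pics/{f}.npz')['im'].astype(np.float32).mean(2)
    xs=np.arange(15,125,2.); ys=np.arange(-45,46,1.)
    g=np.array([[pix(n,(*(O+ex*x/1000+ey*y/1000),.041)) for y in ys] for x in xs],np.float32)
    v=cv2.remap(im,g[...,0],g[...,1],cv2.INTER_LINEAR)
    for sl in(slice(0,18),slice(18,36),slice(36,55)):
      p=np.median(v[sl],0); print(n,[(int(y),int(q)) for y,q in zip(ys,p)])
E
python3 m2.py
```

```text
top [(-45, 117), (-44, 119), (-43, 121), (-42, 122), (-41, 121), (-40, 119), (-39, 118), (-38, 117), (-37, 118), (-36, 120), (-35, 125), (-34, 132), (-33, 138), (-32, 142), (-31, 143), (-30, 142), (-29, 140), (-28, 140), (-27, 139), (-26, 139), (-25, 139), (-24, 140), (-23, 140), (-22, 139), (-21, 135), (-20, 126), (-19, 116), (-18, 108), (-17, 102), (-16, 99), (-15, 97), (-14, 97), (-13, 98), (-12, 98), (-11, 99), (-10, 100), (-9, 100), (-8, 100), (-7, 101), (-6, 101), (-5, 100), (-4, 100), (-3, 99), (-2, 100), (-1, 106), (0, 116), (1, 124), (2, 131), (3, 139), (4, 142), (5, 144), (6, 142), (7, 141), (8, 140), (9, 139), (10, 139), (11, 139), (12, 140), (13, 140), (14, 140), (15, 142), (16, 139), (17, 130), (18, 116), (19, 102), (20, 91), (21, 85), (22, 83), (23, 83), (24, 84), (25, 84), (26, 84), (27, 84), (28, 84), (29, 85), (30, 85), (31, 85), (32, 85), (33, 86), (34, 86), (35, 85), (36, 85), (37, 87), (38, 94), (39, 101), (40, 105), (41, 107), (42, 108), (43, 107), (44, 106), (45, 105)]
top [(-45, 118), (-44, 119), (-43, 121), (-42, 122), (-41, 121), (-40, 120), (-39, 119), (-38,
[... 4325 characters left out ...]
18, 151), (-17, 137), (-16, 129), (-15, 122), (-14, 119), (-13, 117), (-12, 117), (-11, 118), (-10, 117), (-9, 117), (-8, 117), (-7, 118), (-6, 118), (-5, 118), (-4, 117), (-3, 116), (-2, 118), (-1, 121), (0, 128), (1, 136), (2, 146), (3, 156), (4, 167), (5, 172), (6, 174), (7, 174), (8, 172), (9, 171), (10, 169), (11, 169), (12, 169), (13, 172), (14, 173), (15, 173), (16, 171), (17, 162), (18, 153), (19, 141), (20, 130), (21, 120), (22, 112), (23, 107), (24, 105), (25, 104), (26, 103), (27, 102), (28, 103), (29, 104), (30, 104), (31, 105), (32, 104), (33, 104), (34, 103), (35, 104), (36, 105), (37, 106), (38, 108), (39, 111), (40, 116), (41, 123), (42, 129), (43, 134), (44, 138), (45, 138)]
```

```bash
cat >> h.py <<'E'
def st():
    o=monitor.get_obs(); print('t',round(float(o['t']),2),'tcp',np.round(o['tcp_pos']*1000 if hasattr(o['tcp_pos'],'shape') else np.array(o['tcp_pos'])*1000,1),'rot',np.round(o['tcp_rot'],4),'F',np.round(o['wrist_force'],2),'T',np.round(o['torque'],3),'w',round(float(o['gripper_width'])*1000,2),'j',np.round(o['joints'],2)); return o
def to(x,y,z,yaw,cur=None):
    o=monitor.get_obs() if cur is None else cur
    from scipy.spatial.transform import Rotation as R
    M=R.from_euler('xyz',o['tcp_rot']).as_matrix(); d=np.array([x,y,z])-np.array(o['tcp_pos'])*1000
    print('travel',np.round(M.T@d,1),'yaw',round(-((yaw-o['tcp_rot'][2]+np.pi)%(2*np.pi)-np.pi),3))
E
python3 -c "
from h import *
st(); to(541.5,-241,150,-.199)"
```

```text
t 0.1 tcp [252.  544.  230.5] rot [-3.14   -0.      2.7078] F [0.02 0.58 0.14] T [0.027 0.017 0.01 ] w 85.58 j [ 1.14  0.31 -0.05  1.21  0.    1.57]
travel [-592.7 -590.4   81.4] yaw 2.907
```

>>> carry_out --moves '[{"gripper":1,"travel":[-200,-200,0],"yaw":0.6},{"gripper":1,"travel":[-200,-200,0],"yaw":0.6},{"gripper":1,"travel":[-300,-300,0],"yaw":0.9},{"gripper":1,"travel":[-300,-300,0],"yaw":0.9},{"gripper":1,"travel":[-300,-300,0],"yaw":0.9},{"gripper":1,"travel":[-400,-400,0],"yaw":1.5},{"gripper":1,"travel":[-400,-400,0],"yaw":1.5},{"gripper":1,"travel":[-400,-400,0],"yaw":1.5},{"gripper":1,"travel":[-400,-400,0],"yaw":1.5},{"gripper":1,"travel":[-400,-400,0],"yaw":1.5},{"gripper":1,"travel":[-400,-400,0],"yaw":1.5},{"gripper":1,"travel":[-400,-400,0],"yaw":1.5}]'

```text
t: 1.3
tcp_pos: [0.4478, 0.0094, 0.2311]
tcp_rot: [3.141, 0.001, 1.203]
wrist_force: [0.0, -0.4, -0.5]
gripper_width: 0.0855
```

```bash
python3 -c "
from h import *
st(); to(541.5,-241,150,-.199)"
```

```text
t 1.3 tcp [447.8   9.4 231.1] rot [3.1408e+00 1.1000e-03 1.2030e+00] F [ 0.01 -0.35 -0.52] T [ 0.021  0.029 -0.004] w 85.51 j [ 0.02  0.03 -0.39  1.15 -0.    1.96]
travel [-199.9  177.4   81.5] yaw 1.402
```

>>> carry_out --moves '[{"gripper":0.6,"travel":[-200,177.4,0],"yaw":-1.74},{"gripper":0.6,"travel":[-200,177.4,0],"yaw":-1.74},{"gripper":0.6,"travel":[-200,177.4,0],"yaw":-1.74},{"gripper":0.6,"travel":[-200,177.4,0],"yaw":-1.74},{"gripper":0.6,"travel":[-200,177.4,0],"yaw":-1.74},{"gripper":0.6,"travel":[-200,177.4,30],"yaw":-1.74},{"gripper":0.6,"travel":[-200,177.4,50],"yaw":-1.74},{"gripper":0.6,"travel":[-200,177.4,60],"yaw":-1.74},{"gripper":0.6,"travel":[-200,177.4,70],"yaw":-1.74},{"gripper":0.6,"travel":[-200,177.4,80],"yaw":-1.74},{"gripper":0.6,"travel":[-200,177.4,80],"yaw":-1.74},{"gripper":0.6,"travel":[-200,177.4,80],"yaw":-1.74}]'

```text
t: 2.5
tcp_pos: [0.5411, -0.2364, 0.1502]
tcp_rot: [3.141, -0.002, 2.954]
wrist_force: [-0.2, -0.1, -0.6]
gripper_width: 0.0514
```

```bash
python3 - <<'E'
from h import *
st(); grab('scene','s1'); im,_=grab('top','t1'); to(541.5,-241,51,2.943)
a=cv2.resize(im[180:330,370:520],(400,400),interpolation=2); b=cv2.resize(np.load('pics/s1.npz')['im'][200:320,120:240],(400,400),interpolation=2)
cv2.imwrite('pics/c1.png',np.hstack([a,b])[:,:,::-1])
E
```

```text
t 2.5 tcp [ 541.1 -236.4  150.2] rot [ 3.1411e+00 -2.0000e-03  2.9537e+00] F [-0.25 -0.12 -0.64] T [-0.006 -0.045 -0.013] w 51.36 j [-0.41  0.34 -0.2   1.03  0.   -0.22]
travel [-1.1 -4.5 99.7] yaw 0.005
```

View pics/c1.png

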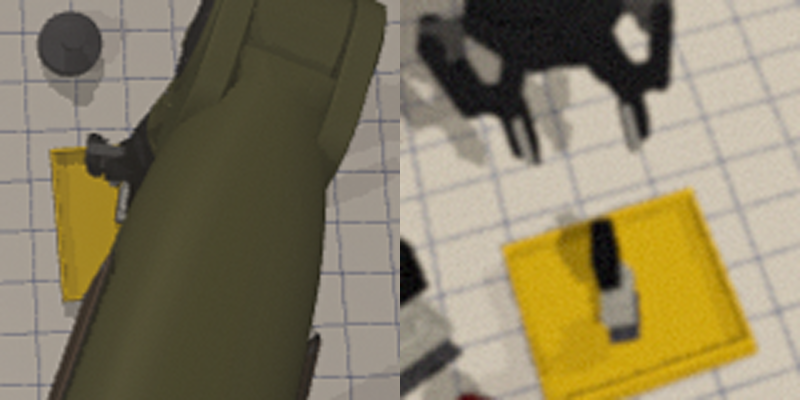

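```bash
python3 -c "
from h import *
st(); to(541.5,-241,51,2.943)"
```

```text
t 2.6 tcp [ 541.4 -236.4  150.7] rot [ 3.1413e+00 -1.1000e-03  2.9481e+00] F [ 0.24 -0.92 -0.03] T [-0.012 -0.025  0.001] w 51.38 j [-0.41  0.34 -0.2   1.03  0.   -0.22]
travel [-1.1 -4.5 99.7] yaw 0.005
```

>>> carry_out --moves '[{"gripper":0.6,"travel":[-1,-4.5,20],"yaw":0.005},{"gripper":0.6,"travel":[-1,-4.5,40],"yaw":0.005},{"gripper":0.6,"travel":[-1,-4.5,60],"yaw":0.005},{"gripper":0.6,"travel":[-1,-4.5,75],"yaw":0.005},{"gripper":0.6,"travel":[-1,-4.5,85],"yaw":0.005},{"gripper":0.6,"travel":[-1,-4.5,93],"yaw":0.005},{"gripper":0.6,"travel":[-1,-4.5,98],"yaw":0.005},{"gripper":0.6,"travel":[-1,-4.5,99.5],"yaw":0.005},{"gripper":0.6,"travel":[-1,-4.5,99.5],"yaw":0.005},{"gripper":0.6,"travel":[-1,-4.5,99.5],"yaw":0.005}]'

```text
t: 3.6
tcp_pos: [0.5424, -0.2414, 0.0524]
tcp_rot: [-3.141, 0.001, 2.943]
wrist_force: [-1.1, 0.1, -0.2]
gripper_width: 0.0512
```

```bash
python3 - <<'E'
from h import *
st(); grab('scene','s2'); 
b=cv2.resize(np.load('pics/s2.npz')['im'][220:320,120:240],(720,600),interpolation=2)
cv2.imwrite('pics/c2.png',b[:,:,::-1])
E
```

```text
t 3.6 tcp [ 542.4 -241.4   52.4] rot [-3.1414e+00  1.0000e-03  2.9426e+00] F [-1.07  0.09 -0.15] T [-0.021  0.006  0.028] w 51.22 j [-0.42  0.43 -0.31  0.83  0.   -0.22]
```

View pics/c2.png

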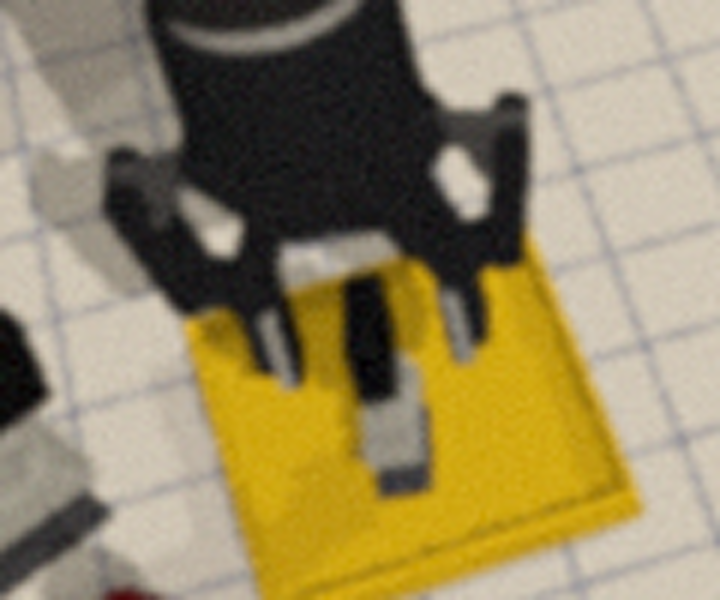

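The fingers straddle the black grip evenly: in the crop they are at x 285 and 462, with the grip at 370. Closing now.

>>> carry_out --moves '[{"gripper":0.3,"travel":[0,0,0],"yaw":0},{"gripper":0.2,"travel":[0,0,0],"yaw":0},{"gripper":0,"travel":[0,0,0],"yaw":0},{"gripper":0,"travel":[0,0,0],"yaw":0},{"gripper":0,"travel":[0,0,0],"yaw":0},{"gripper":0,"travel":[0,0,0],"yaw":0},{"gripper":0,"travel":[0,0,0],"yaw":0},{"gripper":0,"travel":[0,0,0],"yaw":0},{"gripper":0,"travel":[0,0,0],"yaw":0},{"gripper":0,"travel":[0,0,0],"yaw":0}]' --grip_force 50

```text
t: 4.65
tcp_pos: [0.542, -0.2413, 0.0519]
tcp_rot: [-3.141, 0.0, 2.943]
wrist_force: [0.5, -1.0, 1.1]
gripper_width: 0.0133
```

```bash
python3 - <<'E'
from h import *
st()
E
```

```text
t 4.65 tcp [ 542.  -241.3   51.9] rot [-3.1415e+00  2.0000e-04  2.9428e+00] F [ 0.51 -1.01  1.13] T [-0.125 -0.051  0.012] w 13.27 j [-0.42  0.43 -0.31  0.83 -0.   -0.22]
```

>>> carry_out --moves '[{"gripper":0,"travel":[0,0,-10],"yaw":0},{"gripper":0,"travel":[0,0,-30],"yaw":0},{"gripper":0,"travel":[0,0,-60],"yaw":0},{"gripper":0,"travel":[0,0,-90],"yaw":0},{"gripper":0,"travel":[0,0,-110],"yaw":0},{"gripper":0,"travel":[0,0,-120],"yaw":0},{"gripper":0,"travel":[0,0,-120],"yaw":0},{"gripper":0,"travel":[0,0,-120],"yaw":0}]'

```text
t: 5.45
tcp_pos: [0.5414, -0.2409, 0.1709]
tcp_rot: [3.141, -0.001, 2.943]
wrist_force: [-0.2, 1.0, -1.0]
gripper_width: 0.0135
```

```bash
python3 - <<'E'
from h import *
st(); grab('scene','s3'); 
b=cv2.resize(np.load('pics/s3.npz')['im'][160:280,110:254],(720,600),interpolation=2)
cv2.imwrite('pics/c3.png',b[:,:,::-1])
st(); to(448.6,131.4,172,np.radians(165.4))
E
```

```text
t 5.45 tcp [ 541.4 -240.9  170.9] rot [ 3.1413e+00 -1.3000e-03  2.9429e+00] F [-0.19  0.95 -1.01] T [0.013 0.033 0.016] w 13.48 j [-0.42  0.33 -0.16  1.08  0.   -0.22]
t 5.5 tcp [ 541.1 -240.8  170.4] rot [ 3.1411e+00 -2.2000e-03  2.9428e+00] F [-0.35  0.34 -0.99] T [0.017 0.01  0.025] w 13.27 j [-0.42  0.33 -0.16  1.08  0.   -0.22]
travel [164.2 346.6  -1. ] yaw 0.056
```

View pics/c3.png

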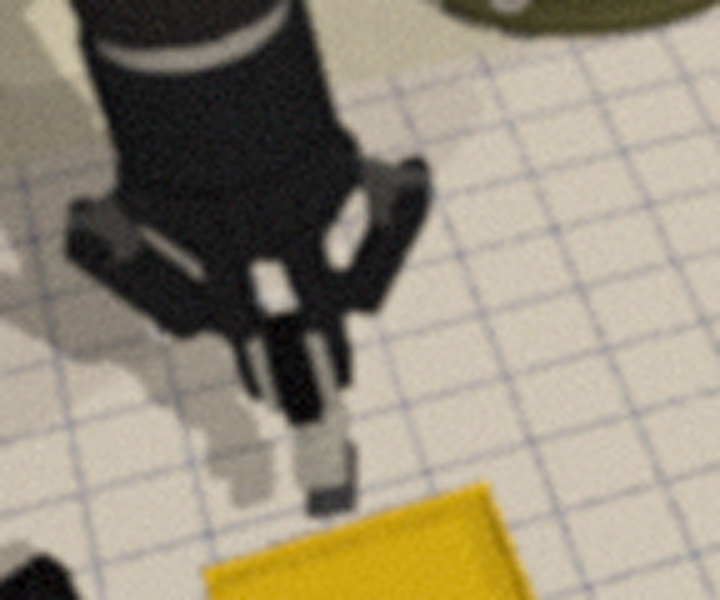

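The stop is held upright in the pads, with the nut at crop (330,490). Next I go over the rail.

>>> carry_out --moves '[{"gripper":0,"travel":[30,60,0],"yaw":0.05},{"gripper":0,"travel":[60,120,0],"yaw":0.05},{"gripper":0,"travel":[90,190,0],"yaw":0.05},{"gripper":0,"travel":[120,250,0],"yaw":0.056},{"gripper":0,"travel":[145,300,0],"yaw":0.056},{"gripper":0,"travel":[156,330,0],"yaw":0.056},{"gripper":0,"travel":[164,346.5,0],"yaw":0.056},{"gripper":0,"travel":[164,346.5,30],"yaw":0.056},{"gripper":0,"travel":[164,346.5,55],"yaw":0.056},{"gripper":0,"travel":[164,346.5,65],"yaw":0.056},{"gripper":0,"travel":[164,346.5,65],"yaw":0.056},{"gripper":0,"travel":[164,346.5,65],"yaw":0.056}]'

```text
t: 6.7
tcp_pos: [0.4498, 0.1302, 0.107]
tcp_rot: [-3.141, -0.0, 2.886]
wrist_force: [0.9, -0.4, -1.6]
gripper_width: 0.0133
```

```bash
python3 - <<'E'
from h import *
grab('scene','s4'); grab('top','t4')
b=cv2.resize(np.load('pics/s4.npz')['im'][170:310,270:410],(500,500),interpolation=2)
a=cv2.resize(np.load('pics/t4.npz')['im'][200:350,240:330],(300,500),interpolation=2)
cv2.imwrite('pics/c4.png',np.hstack([b,a])[:,:,::-1])
st(); to(448.6,131.4,92,np.radians(165.4))
E
```

```text
t 6.8 tcp [450.7 130.4 107.8] rot [3.1408e+00 1.3000e-03 2.8853e+00] F [ 0.1  -0.52 -1.13] T [-0.019 -0.026 -0.005] w 13.25 j [ 0.28  0.16 -0.54  0.87 -0.    0.54]
travel [ 2.3  0.4 15.8] yaw -0.001
```

View pics/c4.png

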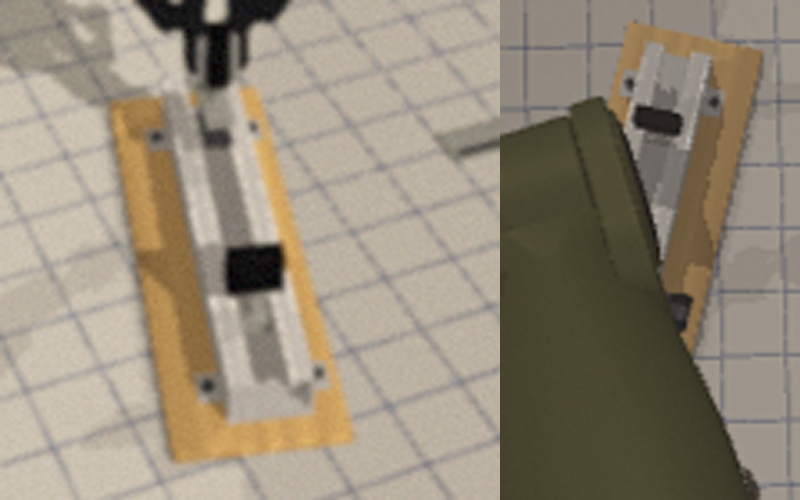

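>>> carry_out --moves '[{"gripper":0,"travel":[2,0.5,8],"yaw":0},{"gripper":0,"travel":[2,0.5,14],"yaw":0},{"gripper":0,"travel":[2,0.5,17],"yaw":0},{"gripper":0,"travel":[2,0.5,19],"yaw":0},{"gripper":0,"travel":[2,0.5,21],"yaw":0},{"gripper":0,"travel":[2,0.5,23],"yaw":0},{"gripper":0,"travel":[2,0.5,23],"yaw":0}]'

```text
t: 7.5
tcp_pos: [0.4477, 0.1318, 0.0836]
tcp_rot: [-3.141, -0.0, 2.887]
wrist_force: [0.8, 0.1, -0.9]
gripper_width: 0.0135
```

```bash
python3 - <<'E'
from h import *
st(); grab('scene','s5')
b=cv2.resize(np.load('pics/s5.npz')['im'][170:270,280:380],(600,600),interpolation=2)
cv2.imwrite('pics/c5.png',b[:,:,::-1]); st(); 
E
```

```text
t 7.5 tcp [447.7 131.8  83.6] rot [-3.1414e+00 -3.0000e-04  2.8869e+00] F [ 0.83  0.07 -0.93] T [-0.006  0.01   0.007] w 13.51 j [ 0.29  0.18 -0.58  0.81 -0.    0.54]
t 7.55 tcp [447.8 131.8  83.7] rot [-3.1415e+00 -1.0000e-04  2.8868e+00] F [ 0.57  0.25 -0.59] T [-0.013 -0.022 -0.021] w 13.22 j [ 0.29  0.18 -0.58  0.81 -0.    0.54]
```

View pics/c5.png

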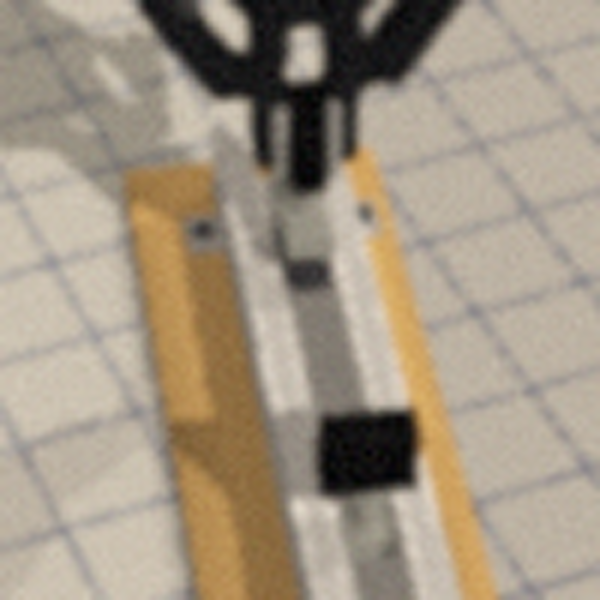

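The foot is 5 mm into the slot (crop (305,270)) with no contact force. I continue down gently.

>>> carry_out --moves '[{"gripper":0,"travel":[0,0,2],"yaw":0},{"gripper":0,"travel":[0,0,4],"yaw":0},{"gripper":0,"travel":[0,0,6],"yaw":0},{"gripper":0,"travel":[0,0,8],"yaw":0},{"gripper":0,"travel":[0,0,8],"yaw":0}]'

```text
t: 8.05
tcp_pos: [0.4475, 0.1318, 0.0755]
tcp_rot: [-3.141, -0.001, 2.887]
wrist_force: [-0.3, -0.8, -1.9]
gripper_width: 0.0135
```

```bash
python3 - <<'E'
from h import *
st()
E
```

```text
t 8.05 tcp [447.5 131.8  75.5] rot [-3.1413e+00 -5.0000e-04  2.8868e+00] F [-0.33 -0.75 -1.9 ] T [-0.021 -0.001  0.036] w 13.54 j [ 0.29  0.19 -0.59  0.79  0.    0.54]
```

>>> carry_out --moves '[{"gripper":0,"travel":[0,0,2],"yaw":0},{"gripper":0,"travel":[0,0,4],"yaw":0},{"gripper":0,"travel":[0,0,6],"yaw":0},{"gripper":0,"travel":[0,0,6],"yaw":0}]'

```text
t: 8.45
tcp_pos: [0.4476, 0.1318, 0.0695]
tcp_rot: [-3.141, -0.0, 2.887]
wrist_force: [-1.1, 0.2, -1.7]
gripper_width: 0.0131
```

```bash
python3 - <<'E'
from h import *
st()
E
```

```text
t 8.45 tcp [447.6 131.8  69.5] rot [-3.1413e+00 -5.0000e-04  2.8868e+00] F [-1.07  0.25 -1.73] T [0.024 0.053 0.021] w 13.12 j [ 0.29  0.2  -0.59  0.78  0.    0.54]
```

>>> carry_out --moves '[{"gripper":0,"travel":[0,0,2],"yaw":0},{"gripper":0,"travel":[0,0,4],"yaw":0},{"gripper":0,"travel":[0,0,6],"yaw":0},{"gripper":0,"travel":[0,0,6],"yaw":0}]'

```text
t: 8.85
tcp_pos: [0.4475, 0.1318, 0.0635]
tcp_rot: [-3.141, -0.0, 2.887]
wrist_force: [0.1, -0.6, -1.4]
gripper_width: 0.0131
```

```bash
python3 - <<'E'
from h import *
st()
E
```

```text
t 8.85 tcp [447.5 131.8  63.5] rot [-3.1413e+00 -5.0000e-04  2.8868e+00] F [ 0.14 -0.56 -1.39] T [-0.013 -0.009 -0.028] w 13.11 j [ 0.29  0.21 -0.6   0.76  0.    0.54]
```

>>> carry_out --moves '[{"gripper":0,"travel":[0,0.5,0],"yaw":0},{"gripper":0,"travel":[0,1,0],"yaw":0},{"gripper":0,"travel":[0,1,0],"yaw":0}]'

```text
t: 9.15
tcp_pos: [0.4482, 0.1329, 0.0639]
tcp_rot: [3.141, 0.0, 2.887]
wrist_force: [0.1, -0.0, -1.2]
gripper_width: 0.0131
```

>>> carry_out --moves '[{"gripper":0,"travel":[0,0.5,0],"yaw":0},{"gripper":0,"travel":[0,0.5,0],"yaw":0}]'

```text
t: 9.35
tcp_pos: [0.4482, 0.1331, 0.0639]
tcp_rot: [-3.141, 0.0, 2.887]
wrist_force: [-0.6, -1.4, 0.0]
gripper_width: 0.0131
```

>>> carry_out --moves '[{"gripper":0,"travel":[0,0.5,0],"yaw":0},{"gripper":0,"travel":[0,0.5,0],"yaw":0}]'

```text
t: 9.55
tcp_pos: [0.4482, 0.1331, 0.0638]
tcp_rot: [-3.14, 0.0, 2.887]
wrist_force: [-0.4, -3.6, 0.2]
gripper_width: 0.013
```

>>> carry_out --moves '[{"gripper":0,"travel":[0,-1,0],"yaw":0},{"gripper":0,"travel":[0,-2,0],"yaw":0},{"gripper":0,"travel":[0,-3,0],"yaw":0},{"gripper":0,"travel":[0,-3,0],"yaw":0}]'

```text
t: 9.95
tcp_pos: [0.4475, 0.131, 0.0638]
tcp_rot: [3.141, -0.0, 2.887]
wrist_force: [0.3, 0.9, -1.4]
gripper_width: 0.0131
```

>>> carry_out --moves '[{"gripper":0,"travel":[0,-0.5,0],"yaw":0},{"gripper":0,"travel":[0,-0.5,0],"yaw":0}]'

```text
t: 10.15
tcp_pos: [0.4474, 0.1304, 0.0638]
tcp_rot: [3.141, -0.0, 2.887]
wrist_force: [-0.3, 0.4, -1.0]
gripper_width: 0.0131
```

>>> carry_out --moves '[{"gripper":0,"travel":[0,-0.5,0],"yaw":0},{"gripper":0,"travel":[0,-0.5,0],"yaw":0}]'

```text
t: 10.35
tcp_pos: [0.4474, 0.1301, 0.0638]
tcp_rot: [3.141, -0.0, 2.887]
wrist_force: [0.9, 1.6, -1.5]
gripper_width: 0.0136
```

>>> carry_out --moves '[{"gripper":0,"travel":[0,-0.5,0],"yaw":0},{"gripper":0,"travel":[0,-0.5,0],"yaw":0}]'

```text
t: 10.55
tcp_pos: [0.4474, 0.13, 0.0639]
tcp_rot: [3.14, -0.0, 2.887]
wrist_force: [-0.1, 3.0, -3.0]
gripper_width: 0.0137
```

Contacts are at TCP y 133.1 and 130.1, a 3 mm range that matches the nut's clearance in the slot. I centre at 131.6 and press in.

>>> carry_out --moves '[{"gripper":0,"travel":[0,1.5,0],"yaw":0},{"gripper":0,"travel":[0,2.3,0],"yaw":0},{"gripper":0,"travel":[0,2.3,2],"yaw":0},{"gripper":0,"travel":[0,2.3,4],"yaw":0},{"gripper":0,"travel":[0,2.3,5],"yaw":0},{"gripper":0,"travel":[0,2.3,6],"yaw":0},{"gripper":0,"travel":[0,2.3,6],"yaw":0}]'

```text
t: 11.25
tcp_pos: [0.4477, 0.1315, 0.0578]
tcp_rot: [-3.141, 0.0, 2.887]
wrist_force: [-1.4, -0.1, 1.9]
gripper_width: 0.0129
```

>>> carry_out --moves '[{"gripper":0,"travel":[0,0,1],"yaw":0},{"gripper":0,"travel":[0,0,2],"yaw":0},{"gripper":0,"travel":[0,0,3],"yaw":0},{"gripper":0,"travel":[0,0,4],"yaw":0},{"gripper":0,"travel":[0,0,4],"yaw":0}]'

```text
t: 11.75
tcp_pos: [0.4478, 0.1315, 0.0538]
tcp_rot: [-3.141, 0.0, 2.887]
wrist_force: [-1.1, -1.3, 4.3]
gripper_width: 0.0133
```

```bash
python3 - <<'E'
from h import *
st()
E
```

```text
t 11.75 tcp [447.8 131.5  53.8] rot [-3.1413e+00  2.0000e-04  2.8867e+00] F [-1.12 -1.27  4.29] T [-0.407  0.293 -0.006] w 13.32 j [ 0.29  0.22 -0.61  0.74 -0.    0.54]
```

>>> carry_out --moves '[{"gripper":0,"travel":[0,0,1],"yaw":0},{"gripper":0,"travel":[0,0,2],"yaw":0},{"gripper":0,"travel":[0,0,3],"yaw":0},{"gripper":0,"travel":[0,0,3.6],"yaw":0},{"gripper":0,"travel":[0,0,3.6],"yaw":0},{"gripper":0,"travel":[0,0,3.6],"yaw":0}]'

```text
t: 12.35
tcp_pos: [0.4478, 0.1315, 0.0504]
tcp_rot: [-3.141, 0.0, 2.887]
wrist_force: [-2.7, -2.5, 7.0]
gripper_width: 0.0134
```

```bash
python3 - <<'E'
from h import *
st()
E
```

```text
t 12.35 tcp [447.8 131.5  50.4] rot [-3.1414e+00  1.0000e-04  2.8867e+00] F [-2.66 -2.51  6.99] T [-0.522  0.446  0.009] w 13.35 j [ 0.29  0.22 -0.62  0.73 -0.    0.54]
```

>>> carry_out --moves '[{"gripper":0,"travel":[0.3,-0.6,0],"yaw":0},{"gripper":0,"travel":[0.3,-0.6,0],"yaw":0},{"gripper":0,"travel":[0.3,-0.6,0],"yaw":0}]'

```text
t: 12.65
tcp_pos: [0.4477, 0.1314, 0.0506]
tcp_rot: [3.141, 0.001, 2.887]
wrist_force: [-1.4, -1.2, 6.4]
gripper_width: 0.0131
```

```bash
python3 - <<'E'
from h import *
st()
E
```

```text
t 12.65 tcp [447.7 131.4  50.6] rot [3.1408e+00 6.0000e-04 2.8869e+00] F [-1.36 -1.22  6.36] T [-0.201  0.345  0.034] w 13.09 j [ 0.29  0.22 -0.62  0.73  0.    0.54]
```

>>> carry_out --moves '[{"gripper":0,"travel":[0,0,0],"yaw":-0.08},{"gripper":0,"travel":[0,0,0],"yaw":-0.16},{"gripper":0,"travel":[0,0,0],"yaw":-0.24},{"gripper":0,"travel":[0,0,0],"yaw":-0.32},{"gripper":0,"travel":[0,0,0],"yaw":-0.32}]'

```text
t: 13.15
tcp_pos: [0.4484, 0.1318, 0.0508]
tcp_rot: [3.14, 0.002, -3.075]
wrist_force: [-0.1, -0.5, 6.5]
gripper_width: 0.0134
```

```bash
python3 - <<'E'
from h import *
st()
E
```

```text
t 13.15 tcp [448.4 131.8  50.8] rot [ 3.1404e+00  2.0000e-03 -3.0745e+00] F [-0.14 -0.45  6.46] T [-0.031  0.047  0.06 ] w 13.39 j [ 0.29  0.22 -0.62  0.73  0.    0.22]
```

It turns freely under the lips, with Tz about 0.06. I complete the quarter turn.

>>> carry_out --moves '[{"gripper":0,"travel":[0,0,0],"yaw":-0.1},{"gripper":0,"travel":[0,0,0],"yaw":-0.2},{"gripper":0,"travel":[0,0,0],"yaw":-0.3},{"gripper":0,"travel":[0,0,0],"yaw":-0.4},{"gripper":0,"travel":[0,0,0],"yaw":-0.5},{"gripper":0,"travel":[0,0,0],"yaw":-0.6},{"gripper":0,"travel":[0,0,0],"yaw":-0.7},{"gripper":0,"travel":[0,0,0],"yaw":-0.7}]'

```text
t: 13.95
tcp_pos: [0.4486, 0.1319, 0.0509]
tcp_rot: [-3.141, 0.003, -2.374]
wrist_force: [0.5, 0.0, 5.8]
gripper_width: 0.013
```

```bash
python3 - <<'E'
from h import *
st()
E
```

```text
t 13.95 tcp [448.6 131.9  50.9] rot [-3.1412e+00  2.7000e-03 -2.3740e+00] F [0.53 0.   5.76] T [-0.018  0.043  0.034] w 13.0 j [ 0.29  0.22 -0.62  0.73  0.   -0.48]
```

>>> carry_out --moves '[{"gripper":0,"travel":[0,0,0],"yaw":-0.1},{"gripper":0,"travel":[0,0,0],"yaw":-0.2},{"gripper":0,"travel":[0,0,0],"yaw":-0.3},{"gripper":0,"travel":[0,0,0],"yaw":-0.4},{"gripper":0,"travel":[0,0,0],"yaw":-0.48},{"gripper":0,"travel":[0,0,0],"yaw":-0.55},{"gripper":0,"travel":[0,0,0],"yaw":-0.55}]'

```text
t: 14.65
tcp_pos: [0.4486, 0.1319, 0.0509]
tcp_rot: [-3.14, 0.002, -1.825]
wrist_force: [-0.3, -0.3, 6.3]
gripper_width: 0.0134
```

```bash
python3 - <<'E'
from h import *
st(); grab('scene','s6')
b=cv2.resize(np.load('pics/s6.npz')['im'][170:270,280:380],(600,600),interpolation=2)
cv2.imwrite('pics/c6.png',b[:,:,::-1])
E
```

```text
t 14.65 tcp [448.6 131.9  50.9] rot [-3.1398e+00  2.0000e-03 -1.8247e+00] F [-0.33 -0.26  6.33] T [0.009 0.021 0.013] w 13.43 j [ 0.29  0.22 -0.62  0.73  0.   -1.03]
```

View pics/c6.png

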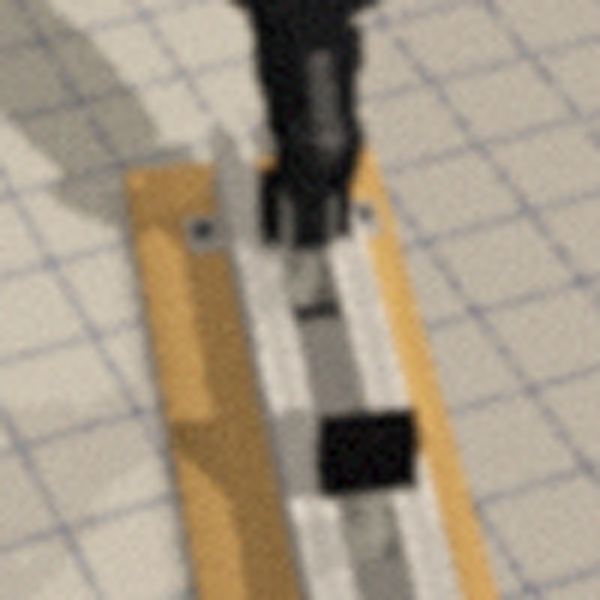

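>>> carry_out --moves '[{"gripper":0,"travel":[0.6,0,0],"yaw":0},{"gripper":0,"travel":[0.6,0,-1],"yaw":0},{"gripper":0,"travel":[0.6,0,-2],"yaw":0},{"gripper":0,"travel":[0.6,0,-3],"yaw":0},{"gripper":0,"travel":[0.6,0,-3.5],"yaw":0},{"gripper":0,"travel":[0.6,0,-3.5],"yaw":0}]'

```text
t: 15.3
tcp_pos: [0.4481, 0.1311, 0.0541]
tcp_rot: [-3.14, 0.001, -1.826]
wrist_force: [2.2, 2.7, 4.4]
gripper_width: 0.0132
```

```bash
python3 - <<'E'
from h import *
st()
E
```

```text
t 15.3 tcp [448.1 131.1  54.1] rot [-3.1403e+00  1.4000e-03 -1.8263e+00] F [2.25 2.7  4.35] T [ 0.527 -0.435 -0.053] w 13.19 j [ 0.28  0.22 -0.61  0.74  0.   -1.03]
```

>>> carry_out --moves '[{"gripper":0,"travel":[0.5,0,0],"yaw":0},{"gripper":0,"travel":[1,0,0],"yaw":0},{"gripper":0,"travel":[1,0,0],"yaw":0}]'

```text
t: 15.6
tcp_pos: [0.447, 0.1296, 0.0537]
tcp_rot: [-3.141, 0.0, -1.826]
wrist_force: [2.3, 2.3, 3.7]
gripper_width: 0.0132
```

>>> carry_out --moves '[{"gripper":0,"travel":[0.5,0,0],"yaw":0},{"gripper":0,"travel":[1,0,0],"yaw":0},{"gripper":0,"travel":[1,0,0],"yaw":0}]'

```text
t: 15.9
tcp_pos: [0.4468, 0.129, 0.0537]
tcp_rot: [3.141, 0.001, -1.826]
wrist_force: [1.5, 4.0, 3.5]
gripper_width: 0.0133
```

>>> carry_out --moves '[{"gripper":0,"travel":[0.5,0,0],"yaw":0},{"gripper":0,"travel":[1,0,0],"yaw":0},{"gripper":0,"travel":[1,0,0],"yaw":0}]'

```text
t: 16.2
tcp_pos: [0.4467, 0.1288, 0.0538]
tcp_rot: [3.141, 0.003, -1.826]
wrist_force: [3.0, 6.7, 3.5]
gripper_width: 0.0132
```

>>> carry_out --moves '[{"gripper":0,"travel":[-1.5,0,0],"yaw":0},{"gripper":0,"travel":[-3,0,0],"yaw":0},{"gripper":0,"travel":[-4.5,0,0],"yaw":0},{"gripper":0,"travel":[-4.5,0,0],"yaw":0}]'

```text
t: 16.6
tcp_pos: [0.4467, 0.131, 0.0533]
tcp_rot: [3.141, -0.003, -1.827]
wrist_force: [-0.2, -2.9, 5.0]
gripper_width: 0.0132
```

>>> carry_out --moves '[{"gripper":0,"travel":[-0.5,0,0],"yaw":0},{"gripper":0,"travel":[-1,0,0],"yaw":0},{"gripper":0,"travel":[-1,0,0],"yaw":0}]'

```text
t: 16.9
tcp_pos: [0.4472, 0.1328, 0.0534]
tcp_rot: [3.141, -0.0, -1.826]
wrist_force: [-0.4, -0.7, 3.3]
gripper_width: 0.0134
```

>>> carry_out --moves '[{"gripper":0,"travel":[-0.5,0,0],"yaw":0},{"gripper":0,"travel":[-1,0,0],"yaw":0},{"gripper":0,"travel":[-1,0,0],"yaw":0}]'

```text
t: 17.2
tcp_pos: [0.4474, 0.1334, 0.0535]
tcp_rot: [3.141, -0.002, -1.826]
wrist_force: [-1.0, -5.2, 6.0]
gripper_width: 0.0131
```

The groove ends are felt at y 129.0 and 133.3, a span of about 4 mm that matches a 7 mm groove on a 3 mm lip. I centre at about 131.2 and let the spring lift it.

>>> carry_out --moves '[{"gripper":0,"travel":[1.5,0,0],"yaw":0},{"gripper":0,"travel":[2.8,0,0],"yaw":0},{"gripper":0,"travel":[2.8,0,-1],"yaw":0},{"gripper":0,"travel":[2.8,0,-2],"yaw":0},{"gripper":0,"travel":[2.8,0,-2.6],"yaw":0},{"gripper":0,"travel":[2.8,0,-2.6],"yaw":0}]'

```text
t: 17.8
tcp_pos: [0.4476, 0.1315, 0.0564]
tcp_rot: [-3.141, 0.001, -1.826]
wrist_force: [-0.2, 2.1, 3.6]
gripper_width: 0.0134
```

```bash
python3 - <<'E'
from h import *
st()
E
```

```text
t 17.8 tcp [447.6 131.5  56.4] rot [-3.1412e+00  5.0000e-04 -1.8263e+00] F [-0.24  2.1   3.56] T [0.491 0.003 0.015] w 13.43 j [ 0.29  0.22 -0.61  0.74  0.   -1.03]
```

>>> carry_out --moves '[{"gripper":0,"travel":[0.2,0,-0.5],"yaw":0},{"gripper":0,"travel":[0.2,0,-0.8],"yaw":0},{"gripper":0,"travel":[0.2,0,-0.8],"yaw":0},{"gripper":0,"travel":[0.2,0,-0.8],"yaw":0}]'

```text
t: 18.2
tcp_pos: [0.4475, 0.1311, 0.057]
tcp_rot: [-3.141, 0.0, -1.826]
wrist_force: [2.1, 2.9, -1.4]
gripper_width: 0.0132
```

>>> carry_out --moves '[{"gripper":0,"travel":[0,0,-0.4],"yaw":0},{"gripper":0,"travel":[0,0,-0.4],"yaw":0}]'

```text
t: 18.4
tcp_pos: [0.4474, 0.1311, 0.057]
tcp_rot: [-3.142, 0.0, -1.826]
wrist_force: [4.1, 3.5, -7.5]
gripper_width: 0.0127
```

```bash
python3 - <<'E'
from h import *
st()
E
```

```text
t 18.4 tcp [447.4 131.1  57. ] rot [-3.1416e+00  2.0000e-04 -1.8263e+00] F [ 4.13  3.47 -7.54] T [ 0.741 -1.008  0.026] w 12.72 j [ 0.29  0.22 -0.61  0.75  0.   -1.03]
```

It caught: TCP stops at z 57.0 (expected 56.9) and pulls −7.5 N. I ease off and release.

>>> carry_out --moves '[{"gripper":0,"travel":[0,0,0.5],"yaw":0},{"gripper":0,"travel":[0,0,0.5],"yaw":0},{"gripper":0.25,"travel":[0,0,0.5],"yaw":0},{"gripper":0.3,"travel":[0,0,0.5],"yaw":0},{"gripper":0.4,"travel":[0,0,0.5],"yaw":0},{"gripper":0.5,"travel":[0,0,0.5],"yaw":0},{"gripper":0.5,"travel":[0,0,0.5],"yaw":0},{"gripper":0.5,"travel":[0,0,0.5],"yaw":0}]'

```text
t: 19.2
tcp_pos: [0.4472, 0.131, 0.057]
tcp_rot: [3.141, -0.0, -1.826]
wrist_force: [0.8, -0.3, -0.6]
gripper_width: 0.0427
```

```bash
python3 - <<'E'
from h import *
st(); grab('scene','s7')
b=cv2.resize(np.load('pics/s7.npz')['im'][150:270,270:390],(600,600),interpolation=2)
cv2.imwrite('pics/c7.png',b[:,:,::-1])
E
```

```text
t 19.2 tcp [447.2 131.   57. ] rot [ 3.1415e+00 -1.0000e-04 -1.8265e+00] F [ 0.76 -0.34 -0.59] T [0.042 0.011 0.001] w 42.67 j [ 0.28  0.21 -0.61  0.75 -0.   -1.03]
```

View pics/c7.png

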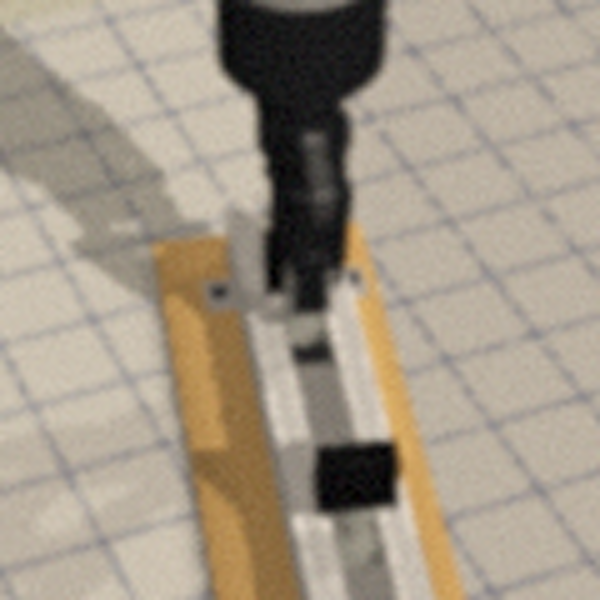

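>>> carry_out --moves '[{"gripper":0.5,"travel":[0,0,-8],"yaw":0},{"gripper":0.5,"travel":[0,0,-20],"yaw":0},{"gripper":0.5,"travel":[0,0,-40],"yaw":0},{"gripper":0.5,"travel":[0,0,-80],"yaw":0},{"gripper":0.5,"travel":[0,0,-120],"yaw":0},{"gripper":0.5,"travel":[0,0,-150],"yaw":0},{"gripper":0.5,"travel":[-50,0,-150],"yaw":0},{"gripper":0.5,"travel":[-100,0,-150],"yaw":0},{"gripper":0.5,"travel":[-150,0,-150],"yaw":0},{"gripper":0.5,"travel":[-200,0,-150],"yaw":0},{"gripper":0.5,"travel":[-240,0,-150],"yaw":0},{"gripper":0.5,"travel":[-240,0,-150],"yaw":0}]'

```text
t: 20.45
tcp_pos: [0.5087, 0.368, 0.2074]
tcp_rot: [-3.141, 0.002, -1.822]
wrist_force: [-0.1, -0.3, 0.1]
gripper_width: 0.043
```

```bash
python3 - <<'E'
from h import *
st(); im,_=grab('scene','s8'); t,d=grab('top','t8')
b=cv2.resize(im[170:310,280:390],(393,500),interpolation=2)
a=cv2.resize(t[200:350,240:350],(367,500),interpolation=2)
cv2.imwrite('pics/c8.png',np.hstack([b,a])[:,:,::-1])
P=pts('top',d)
for c in [(-85,-8),(65,-8)]:
  from m2 import O,ex,ey
  p=O+ex*c[0]/1000+ey*c[1]/1000
  for n,I in(('top',t),('scene',im)):
    u,v=map(int,pix(n,(*p,.087))); m=np.zeros((480,640),bool); m[v-14:v+15,u-14:u+15]=I[v-14:v+15,u-14:u+15].max(2)<62
    if n=='top': m&=P[...,2]>.07
    ys,xs=np.nonzero(m); X=np.array([onz(n,x,y,.087)[:2] for x,y in zip(xs,ys)],np.float32)
    L=np.c_[(X-O)@ex,(X-O)@ey]*1000; print(c,n,'n',len(ys),'rect board axes',cv2.minAreaRect(L.astype(np.float32)),'zmed',np.median(P[ys,xs,2]) if n=='top' else '')
E
```

```text
t 20.45 tcp [508.7 368.  207.4] rot [-3.1410e+00  2.4000e-03 -1.8222e+00] F [-0.13 -0.3   0.11] T [-0.045 -0.03  -0.002] w 43.02 j [ 0.63  0.37 -0.02  1.18  0.   -0.69]
(-85, -8) top n 86 rect board axes ((-82.53605651855469, -6.951759338378906), (16.221670150756836, 33.98279571533203), 0.2942899763584137) zmed 0.08664551376763555
(-85, -8) scene n 193 rect board axes ((-100.23577880859375, -4.6051483154296875), (32.050086975097656, 36.67564392089844), 80.8563232421875) zmed 
(65, -8) top n 80 rect board axes ((67.34536743164062, -6.943273544311523), (14.10529613494873, 33.994606018066406), 0.5069650411605835) zmed 0.08681811092031687
(65, -8) scene n 157 rect board axes ((47.18471145629883, -3.837127685546875), (30.59345817565918, 40.485076904296875), 81.0531997680664) zmed
```

View pics/c8.png

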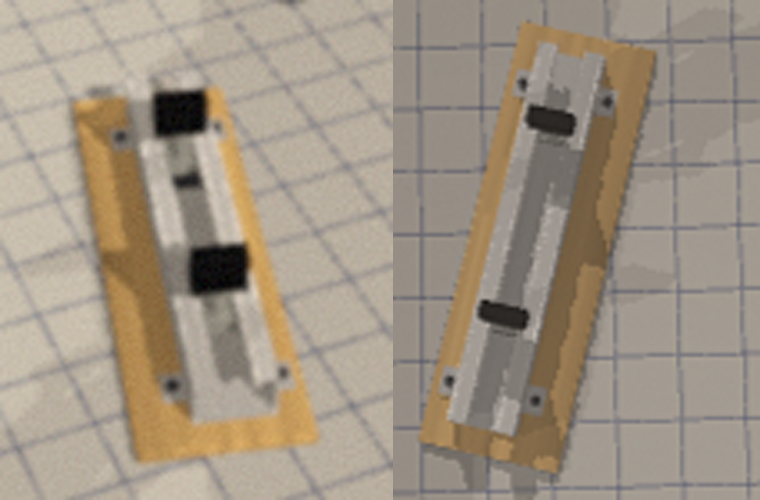

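View pics/s8.png

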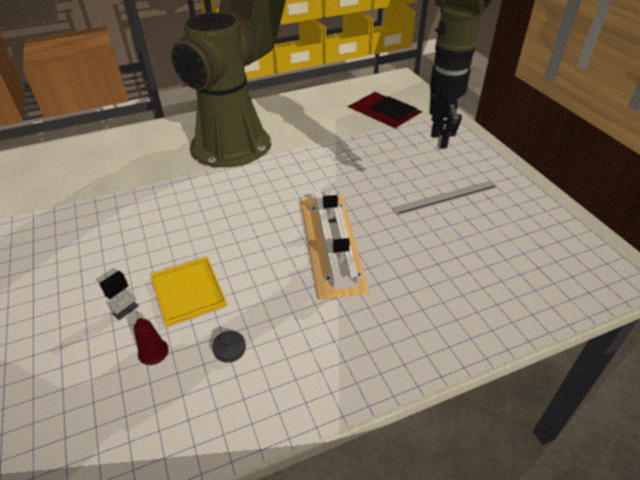

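```bash
python3 -c "
from h import *
print(arm.job_done())"
```

```text
the job is handed in; nothing more can be done
None
```

I fitted the smaller stop from the yellow tray in the bare half of the rail and handed the job in at about 20.5 s of the 64 s allowed.

**What I did:**
- I found the slot by eye and lowered the nut through it lengthwise. A side-to-side probe felt 3.0 mm of play, which matches a 19 mm nut in a 22 mm slot.
- I pressed it in with about 7 N on the wrist and turned it a quarter turn with almost no resistance.
- I then felt the ends of the grooves, about 4 mm of play, centred the stop, and let the spring lift it onto the lips.

**Last checks that agreed:**
- **Lips:** the lift stopped at TCP height 57.0 mm against 56.9 mm expected. A light upward pull of 7.5 N was held.
- **Match with the fitted stop:** the top camera shows the two grips level (86.8 and 86.6 mm), equally centred (y −6.94 and −6.95 mm) and both crosswise to within 0.5°.
- **Bystanders:** they look unmoved in the last scene picture; I did not measure them.

**What disagreed or was left open:**
- **Scene camera:** its grip outlines include the grip sides, so I did not use it for the final position.
- **Sideways force:** I felt 2 to 4 N while pressing in and put it down to the foot rubbing on the rail floor.
- **Dark patch:** one shows in the slot beside the new stop. I took it to be shadow and did not check further.

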